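# Start the dye-bath timers in order

## Robot

A 7-joint arm with a two-finger parallel gripper is mounted at the origin on the work surface. World frame = base frame: x ahead of the robot, y to its left, z up, the work surface at z = 0. Lengths are in mm, angles in rad, forces in N, time in s.
With the tool pointing down it reaches from about 400 to 875 mm from the base axis. Payload 4.4 kg.
Tool frame: the origin (TCP) lies on the centre line of the jaws, within the pads' length; the fingertips stand 14 mm ahead of it and the grasp point (between the pads) lies 5 mm behind it; z points along the fingers, x is the direction in which the jaws open and shut, and the axes are right-handed (so a half turn about z gives the same grasp; the last joint's range is limited). The gripper opens to 85 mm and grips with 20 to 120 N. Pads are 22 mm wide; open, the fingers measure 114 mm over their backs; the gripper's body (76 mm by 85 mm) begins 54 mm behind the grasp point. The pads swing forward as they close: fully open they stand 13 mm farther back than shut.
Start: joints at [1.165, 0.628, 0.038, 1.517, -0.027, 0.996, -0.02], TCP at [216.671, -612.839, 245.313] pointing down, gripper open.
Joint ranges: [-3.06, 3.06], [-0.37, 2.12], [-1.25, 1.32], [0.18, 2.47], [-1.1, 4.24], [0.23, 1.98], [-2.94, 2.94]. Speed limits (rad/s): [2.57, 2.57, 3.14, 3.14, 3.14, 3.14, 3.14].

## Interface

Orientations are given as [roll, pitch, yaw] about the fixed x, y, z axes, in that order (R = Rz(yaw) Ry(pitch) Rx(roll)).
In Python, from cell import ctrl gives the robot as it stands.
- The arm moves only by the tool send_rows, never from a script. Its argument "commands" is a list of rows, each a list of 5 numbers: the finger opening in mm, from 0 to 85.4, then the shift along the tool's x, y, z in mm, then the turn about the tool's z in degrees. In form: [[grip, x, y, z, roll], ...]. A call has 1 to 5 rows; each row is the pose to reach, as a shift and turn from the pose measured when the call began, along the tool's axes at that moment; what a row does not reach only later rows make up. A row lasts 1/10 s, in which the tool goes at most 50 mm and 8.59 degrees, less where a joint would pass 70% of its speed; a pose out of reach is approached as far as the arm can. A call with a gripper value outside its range is refused whole. The fingers move at their own pace and stop on an object; the grip force is fixed at half the most. Time passes only in rows, so rows that repeat a pose let the fingers close. It gives the time, the measured TCP pose, the force and the opening at its end, in the units of the state.
- ctrl.read_state(): the state, without advancing time (a new reading comes with each control period).
- ctrl.get_image(name): name is "scene" or "top"; returns the picture (400x640x3 uint8, red, green, blue); there is no depth.
- ctrl.camera_params(name): a dict with "fx", "fy", "cx", "cy" (pixels), "cam_to_world" (4x4, takes a point from camera to world coordinates). Camera axes: x right, y down, z forward; pixel columns grow to the right and rows downward; lengths in mm; the calibration is good to about 2 mm. A picture is of the moment at which its call begins. camera_params takes no time and is no camera call.
- ctrl.finish_job(): hands the job in, once; it reports no verdict.
The state is a dict: "clock": time; "qpos": joint angles; "qd": joint speeds; "tau": joint torques, N m; "eef_pos": TCP position; "tool_rot": TCP orientation; "force": force on the tool from outside, world axes, zero at the start; "torque": the same for the moment, N m; "width": finger opening in mm.
Only numpy, scipy, OpenCV 4.12 (cv2) and the standard library are available. Lean on these libraries where they do the work, as an engineer would, in place of code of your own. Each camera call takes 0.05 s, during which the arm holds its last target.

## Task

Start the timers for the three dye baths in this order: first the round one, then the square one, last the tall narrow one, by lightly pressing the button on top of each all the way down with a fingertip; it stays down. Do not press the long low timer. Do not pick up, tip or shove any timer, and leave the jars, cup, bobbin, brush and spray bottle standing or lying where they are.

Things in the scene. Friction and masses are not known exactly. Their poses are not given: they have to be found in the camera images.
- round_timer: The round drum-shaped timer, 76 diameter and 52 high to its case top (mm); loose, about 0.3 kg, white plastic with a small grey dial on its front and back (-x and +x) sides. Origin: centre of its underside, z up. A black start button stands on the middle of its top.
- round_top (a point): Centre of the top face of the round timer's start button: a black round button 30 mm across. Up, it stands 24 mm above the case, 76 mm above the table; once started and let go, 16 mm above the case. z up; the point moves with the button. The button's cap is springy (1.5 N per mm, up to 10 mm) on top of the 8 mm stroke: pushing the top about 12 mm down from its rest takes about 6 N and starts the timer, and beyond that the force grows 1.5 N per mm.
- round_button (a joint): Stroke of the round timer's start button, without the give of its cap, in m: 0 up (not started), grows as it is pressed straight down, stop at 0.008; started when beyond 0.006. It moves under about 3 N and stays where it is left; pressing again does not reset it.
- square_timer: The square block timer, 68 x 68 and 60 high to its case top (mm); loose, about 0.3 kg, white plastic with a small grey dial on its front and back (-x and +x) sides. Origin: centre of its underside, z up. A black start button stands on the middle of its top.
- square_top (a point): Centre of the top face of the square timer's start button: a black round button 30 mm across. Up, it stands 24 mm above the case, 84 mm above the table; once started and let go, 16 mm above the case. z up; the point moves with the button. The button's cap is springy (1.5 N per mm, up to 10 mm) on top of the 8 mm stroke: pushing the top about 12 mm down from its rest takes about 6 N and starts the timer, and beyond that the force grows 1.5 N per mm.
- square_button (a joint): Stroke of the square timer's start button, without the give of its cap, in m: 0 up (not started), grows as it is pressed straight down, stop at 0.008; started when beyond 0.006. It moves under about 3 N and stays where it is left; pressing again does not reset it.
- tall_timer: The tall narrow timer, a 50 x 50 column 84 high to its case top (mm); loose, about 0.3 kg, white plastic with a small grey dial on its front and back (-x and +x) sides. Origin: centre of its underside, z up. A black start button stands on the middle of its top.
- tall_top (a point): Centre of the top face of the tall timer's start button: a black round button 30 mm across. Up, it stands 24 mm above the case, 108 mm above the table; once started and let go, 16 mm above the case. z up; the point moves with the button. The button's cap is springy (1.5 N per mm, up to 10 mm) on top of the 8 mm stroke: pushing the top about 12 mm down from its rest takes about 6 N and starts the timer, and beyond that the force grows 1.5 N per mm.
- tall_button (a joint): Stroke of the tall timer's start button, without the give of its cap, in m: 0 up (not started), grows as it is pressed straight down, stop at 0.008; started when beyond 0.006. It moves under about 3 N and stays where it is left; pressing again does not reset it.
- long_timer: The long low timer, 50 deep (x) x 105 wide (y) and 42 high to its case top (mm); loose, about 0.3 kg, white plastic with a small grey dial on its front and back (-x and +x) sides. It is not to be started. Origin: centre of its underside, z up. A black start button stands on the middle of its top.
- long_top (a point): Centre of the top face of the long timer's start button: a black round button 30 mm across. Up, it stands 24 mm above the case, 66 mm above the table; once started and let go, 16 mm above the case. z up; the point moves with the button. The button's cap is springy (1.5 N per mm, up to 10 mm) on top of the 8 mm stroke: pushing the top about 12 mm down from its rest takes about 6 N and starts the timer, and beyond that the force grows 1.5 N per mm.
- long_button (a joint): Stroke of the long timer's start button, without the give of its cap, in m: 0 up (not started), grows as it is pressed straight down, stop at 0.008; started when beyond 0.006. It moves under about 3 N and stays where it is left; pressing again does not reset it.
- jar_a: Bystander, to be left alone: amber jar with white cap, 50 mm across, 62 high; loose. Origin: centre of its underside.
- jar_b: Bystander, to be left alone: clear jar with steel cap, 54 across, 70 high; loose. Origin: centre of its underside.
- cup: Bystander, to be left alone: white ceramic cup, 68 across, 70 high; loose. Origin: centre of its underside.
- bobbin: Bystander, to be left alone: wooden bobbin, standing, 48 across, 54 high; loose. Origin: centre of its underside.
- brush: Bystander, to be left alone: brush lying flat, 200 mm long along its x; origin at mid-length, on the table; loose. Origin: centre of its underside.
- spray: Bystander, to be left alone: clear spray bottle with white trigger head, 68 across, 191 high, head pointing along its -x; loose. Origin: centre of its underside.
There are look-alikes about, which are no part of the job. What is shaped like the round_timer but green is not meant.

How it is judged (in metres and radians):
On the way, in this order (a step that is already met when the one before it is completed fails the run):
1. the round timer's button is down (value of joint round_button above 0.006 m), for 0.1 s.
2. the square timer's button is down (value of joint square_button above 0.006 m), for 0.1 s.
3. the tall timer's button is down (value of joint tall_button above 0.006 m), for 0.1 s.
At the end, for the whole second after the job is handed in: Round, square and tall buttons down (over 6 of 8 mm), long one up (under 2 mm); all timers upright (0.1 rad) on the table, at rest, within 25 mm of their starts; bystanders within 30 mm of theirs, jars, cup, bobbin and spray bottle upright (0.2 rad) (value of joint each of round_button, square_button, tall_button above 0.006 m and value of joint long_button below 0.002 m and angle between each of round_timer, square_timer, tall_timer, long_timer's own z axis and vertical below 0.1 rad and height (world z) of each of round_timer, square_timer, tall_timer, long_timer below 0.006 m and distance of each of round_timer, square_timer, tall_timer, long_timer from where it was at the start of the episode below 0.025 m and linear speed of each of round_timer, square_timer, tall_timer, long_timer below 0.02 m/s and distance of each of jar_a, jar_b, cup, bobbin, brush, spray from where it was at the start of the episode below 0.03 m and angle between each of jar_a, jar_b, cup, bobbin, spray's own z axis and vertical below 0.2 rad); the robot touches nothing.
It fails at once if a timer is lifted off the table or tipped (height (world z) of any of round_timer, square_timer, tall_timer, long_timer above 0.008 m or angle between any of round_timer, square_timer, tall_timer, long_timer's own z axis and vertical above 0.2 rad).
It fails at once if a timer is shoved more than 25 mm from its place (distance of any of round_timer, square_timer, tall_timer, long_timer from where it was at the start of the episode above 0.025 m).
It fails at once if the long low timer's button is pressed (value of joint long_button above 0.002 m).
It fails at once if a timer is pressed hard (over 20 N) (contact force between any of the fingers, the arm and round_timer above 20 N or contact force between any of the fingers, the arm and square_timer above 20 N or contact force between any of the fingers, the arm and tall_timer above 20 N or contact force between any of the fingers, the arm and long_timer above 20 N).
It fails at once if a bystander is moved more than 30 mm (distance of any of jar_a, jar_b, cup, bobbin, brush, spray from where it was at the start of the episode above 0.03 m).
It also fails if it takes over 51 s, if anything falls off the work surface, if the arm or the gripper's body presses on something with over 40 N, if the wrist force passes 120 N, or if a joint passes its speed limit or range.

## Working session

There is one attempt and no reset: what is moved stays moved. The work goes in short steps, Python scripts to look and compute and a tool call to move; the robot and the scene stay as the last step left them, time stands still between calls to the robot, and variables do not carry over. Pictures are saved under pics/ and viewed, and the job is handed in when it is done.

Besides the shell and the picture viewer there is one more tool, called after "Request:" in YAML: its name, and indented under it one key for each argument. send_rows: Moves the arm, as the interface text tells. Its arguments: {"type":"object","properties":{"commands":{"type":"array"}},"required":["commands"]}

```bash
ls; mkdir -p pics
cat > h.py <<'E'
from cell import ctrl
import numpy as np, cv2
def cam(n):
    p=ctrl.camera_params(n); return p, np.array(p["cam_to_world"],float)
def pix2w(n,u,v,z):
    p,T=cam(n); d=T[:3,:3]@np.array([(u-p["cx"])/p["fx"],(v-p["cy"])/p["fy"],1]); o=T[:3,3]
    return o+d*(z-o[2])/d[2]
def w2pix(n,P):
    p,T=cam(n); c=np.linalg.inv(T)@np.append(P,1); return c[0]/c[2]*p["fx"]+p["cx"], c[1]/c[2]*p["fy"]+p["cy"]
def snap(n,f):
    im=ctrl.get_image(n); cv2.imwrite("pics/"+f,im[:,:,::-1]); return im
E
python3 - <<'E'
from h import *
for n in("scene","top"):
    snap(n,n+"0.png"); p,T=cam(n); print(n,p["fx"],p["cx"],p["cy"],T.round(3).tolist())
s=ctrl.read_state(); print(s)
E
```

```text
pics
scene 446.21217460417034 319.1042003238944 200.17486931897693 [[0.428, 0.619, -0.658, 1378.844], [0.904, -0.282, 0.322, -419.059], [0.013, -0.733, -0.68, 917.321], [0.0, 0.0, 0.0, 1.0]]
top 498.49066217049494 322.5216882148404 203.34925503794204 [[-0.021, -0.987, 0.157, 305.296], [-1.0, 0.023, 0.011, -29.475], [-0.015, -0.157, -0.988, 1557.409], [0.0, 0.0, 0.0, 1.0]]
{'clock': 0.1, 'qpos': array([ 1.16516952,  0.62924617,  0.03845954,  1.51827458, -0.02698094,
        0.99628843, -0.02001805]), 'qd': array([-0.00010248, -0.00033162,  0.00073909, -0.0029893 ,  0.00086047,
       -0.00027171, -0.00064482]), 'tau': array([ 3.02230801e-03, -5.64531362e+01,  1.23025585e+00, -1.93970954e+01,
        1.12095513e-02,  5.52463287e-03,  3.93177356e-05]), 'eef_pos': array([ 216.49796328, -612.31789665,  244.48402927]), 'tool_rot': array([ 3.14155117e+00,  1.69765551e-03, -1.23098934e+00]), 'force': array([ 0.01403981, -0.19821323,  0.35456172]), 'torque': array([-0.05624937,  0.00372883,  0.00581263]), 'width': 85.3792820765024}
```

View pics/scene0.png

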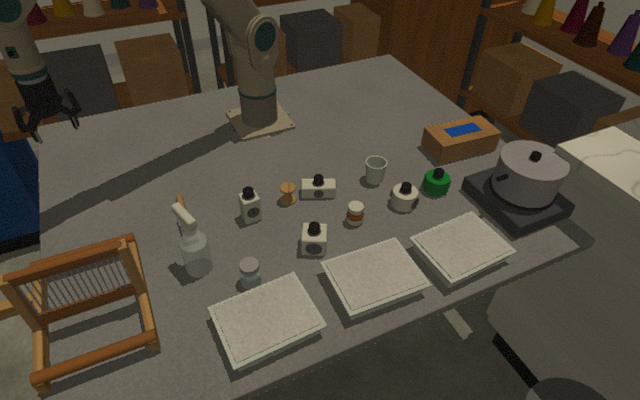

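View pics/top0.png

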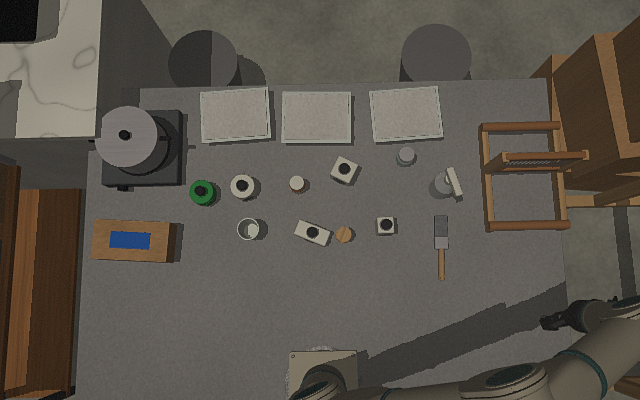

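The top view shows the white round timer near (242,187), the green decoy at (201,192), the square timer at (345,168), the tall one at (386,226) and the long one at (312,232). I'll enlarge it to measure.

Run:
```python
from h import *
im=cv2.imread("pics/top0.png")
c=im[145:245,185:415]; 
tiles=[]
for (u,v) in [(242,187),(345,168),(386,226),(312,232)]:
    t=cv2.resize(im[v-20:v+20,u-20:u+20],(390,290*390//290),interpolation=cv2.INTER_CUBIC)
    t=cv2.convertScaleAbs(t,alpha=1.3)
    for k in range(0,40,5):
        x=int(k*390/40); cv2.putText(t,str(u-20+k),(x,10),0,.35,(0,255,255),1); cv2.line(t,(x,0),(x,390),(0,90,90),1)
        cv2.putText(t,str(v-20+k),(0,x+10),0,.35,(0,255,255),1); cv2.line(t,(0,x),(390,x),(0,90,90),1)
    tiles.append(cv2.resize(t,(300,300)))
cv2.imwrite("pics/crop0.png",np.vstack([np.hstack(tiles[:2]),np.hstack(tiles[2:])]))
# dark centroid
g=cv2.cvtColor(im,cv2.COLOR_BGR2GRAY)
for n,u,v,z in [("round",242,187,76),("square",345,168,84),("tall",386,226,108),("long",312,232,66)]:
    m=(g[v-9:v+10,u-9:u+10]<50).astype(np.uint8); k,l,st,ce=cv2.connectedComponentsWithStats(m)
    i=1+np.argmax(st[1:,4]); uu,vv=ce[i]+[u-9,v-9]; print(n,uu,vv,st[i],pix2w("top",uu,vv,z).round(1))
```

```text
round 241.7872340425532 184.7340425531915 [ 4  2 11 11 94] [603.4 231.1  76. ]
square 344.0449438202247 168.06741573033707 [ 3  4 11 11 89] [645.8 -80.   84. ]
tall 386.0978260869565 223.83695652173913 [ 4  2 11 11 92] [ 470.6 -197.3  108. ]
long 311.70238095238096 231.60714285714286 [ 4  4 10 10 84] [457.   21.8  66. ]
```

View pics/crop0.png

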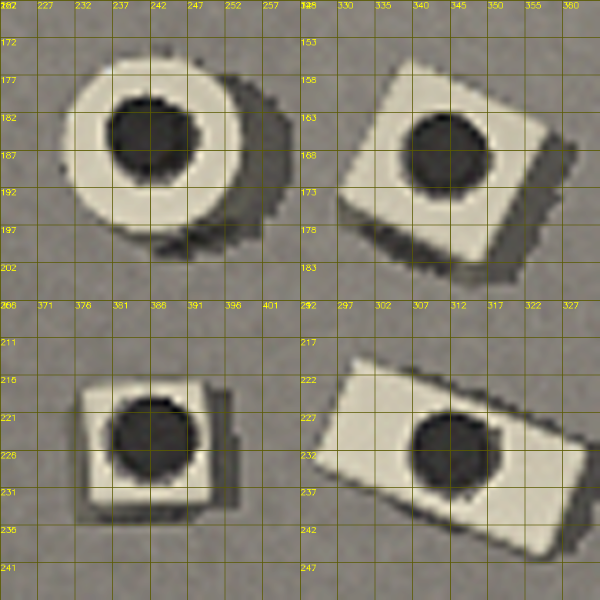

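```bash
cat >> h.py <<'E'
from scipy.spatial.transform import Rotation as Ro
def delta(x,y,z):
    s=ctrl.read_state(); R=Ro.from_euler("xyz",s["tool_rot"]).as_matrix()
    d=R.T@(np.array([x,y,z])-s["eef_pos"]); print("t",round(s["clock"],2),"tcp",s["eef_pos"].round(1),"rpy",s["tool_rot"].round(3),"F",s["force"].round(2),"w",round(s["width"],1),"DELTA",d.round(1),"len",round(np.linalg.norm(d)))
E
python3 - <<'E'
from h import *
delta(603.4,231.1,240)
# check with scene: project tops
im=cv2.imread("pics/scene0.png")
P={"r":(603.4,231.1,76),"s":(645.8,-80,84),"t":(470.6,-197.3,108),"l":(457,21.8,66)}
for k,p in P.items():
    u,v=w2pix("scene",np.array(p)); print(k,round(u,1),round(v,1)); cv2.circle(im,(int(round(u)),int(round(v))),0,(0,0,255),-1)
cv2.imwrite("pics/chk.png",cv2.resize(im[140:270,230:430],(800,520),interpolation=cv2.INTER_NEAREST))
E
```

```text
t 0.1 tcp [ 216.5 -612.3  244.5] rpy [ 3.142e+00  2.000e-03 -1.231e+00] F [ 0.01 -0.2   0.35] w 85.4 DELTA [-666.2 -645.9    5.6] len 928
r 403.7 183.8
s 312.2 223.6
t 246.4 188.4
l 316.7 176.1
```

View pics/chk.png

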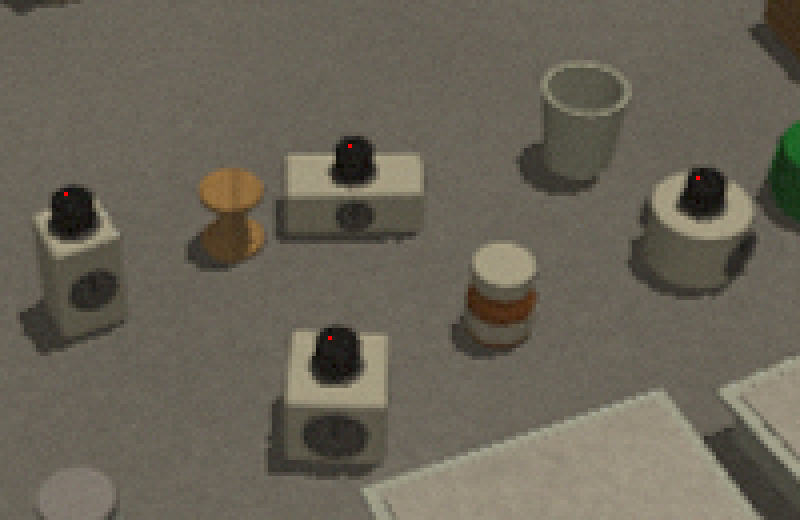

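The scene view agrees: the projected red dots land within about 1–1.5 px (3 mm) of the button-top centres. Next I move above the round timer with the fingers closed.

Request:
send_rows:
  commands:
    - [0,-35,-34,0,0]
    - [0,-70,-68,0,0]
    - [0,-105,-102,0,0]
    - [0,-140,-136,0,0]
    - [0,-175,-170,0,0]

```text
clock: 0.6
eef_pos: [318.8, -388.6, 244.6]
tool_rot: [3.142, 0.002, -1.231]
force: [1.7, -0.3, 0.6]
width: 12.2
```

Request:
send_rows:
  commands:
    - [0,-35,-34,0,0]
    - [0,-70,-68,0,0]
    - [0,-105,-102,0,0]
    - [0,-140,-136,0,0]
    - [0,-175,-170,0,0]

```text
clock: 1.1
eef_pos: [421.2, -165.1, 244.9]
tool_rot: [3.142, 0.002, -1.231]
force: [1.0, 0.7, 0.2]
width: -0.1
```

Request:
send_rows:
  commands:
    - [0,-35,-34,0,0]
    - [0,-70,-68,0,0]
    - [0,-105,-102,0,0]
    - [0,-140,-136,0,0]
    - [0,-175,-170,0,0]

```text
clock: 1.6
eef_pos: [523.5, 58.4, 245.1]
tool_rot: [3.141, 0.002, -1.231]
force: [1.0, -0.1, 0.2]
width: -0.3
```

```bash
python3 -c "
from h import *
delta(603.4,232,150)"
```

```text
t 1.6 tcp [523.5  58.4 245.1] rpy [ 3.141e+00  2.000e-03 -1.231e+00] F [ 1.02 -0.09  0.2 ] w -0.3 DELTA [-136.9 -133.2   95.3] len 213
```

Request:
send_rows:
  commands:
    - [0,-34,-33,0,0]
    - [0,-68,-67,20,0]
    - [0,-103,-100,45,0]
    - [0,-137,-133,75,0]
    - [0,-137,-133,95,0]

```text
clock: 2.1
eef_pos: [603.8, 239.0, 148.9]
tool_rot: [-3.139, 0.006, -1.225]
force: [0.0, -0.7, -0.1]
width: 0.2
```

```bash
python3 -c "
from h import *
delta(603.4,232,94)
snap('scene','s1.png');snap('top','t1.png')
im=cv2.imread('pics/s1.png');cv2.imwrite('pics/s1c.png',cv2.resize(im[90:230,310:460],(750,560*750//750)[:2] if 0 else (600,560),interpolation=cv2.INTER_CUBIC))"
```

```text
t 2.1 tcp [603.8 239.  148.9] rpy [-3.139  0.006 -1.225] F [ 0.   -0.73 -0.06] w 0.2 DELTA [ 6.8  2.8 54.9] len 55
```

View pics/s1c.png

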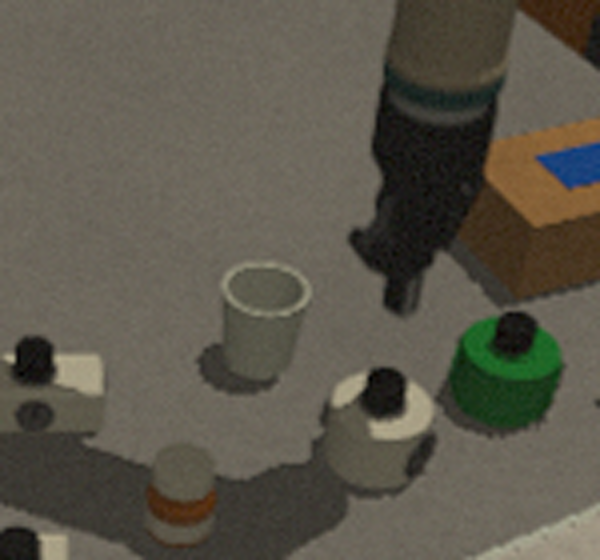

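The fingers are above the round timer, with the fingertip at crop (400,300) and the button at (385,385). The arm was still settling, so I'll re-read and correct.

Request:
send_rows:
  commands:
    - [0,0,0,20,0]
    - [0,0,0,20,0]

```text
clock: 2.4
eef_pos: [598.0, 232.0, 123.9]
tool_rot: [3.127, 0.002, -1.228]
force: [-1.0, 0.1, 0.2]
width: 0.1
```

```bash
python3 -c "
from h import *
delta(603.4,232,94)"
```

```text
t 2.4 tcp [598.  232.  123.9] rpy [ 3.127e+00  2.000e-03 -1.228e+00] F [-1.    0.12  0.21] w 0.1 DELTA [ 1.8 -5.5 29.8] len 30
```

Request:
send_rows:
  commands:
    - [0,1,-3,10,0]
    - [0,2,-5,20,0]
    - [0,2,-5,20,0]
    - [0,2,-5,20,0]
    - [0,2,-5,20,0]

```text
clock: 2.9
eef_pos: [603.5, 231.8, 104.5]
tool_rot: [3.128, 0.002, -1.228]
force: [-0.4, -0.2, -0.1]
width: 0.2
```

```bash
python3 -c "
from h import *
delta(603.4,232,94)"
```

```text
t 2.9 tcp [603.5 231.8 104.5] rpy [ 3.128e+00  2.000e-03 -1.228e+00] F [-0.37 -0.22 -0.06] w 0.2 DELTA [-0.2 -0.1 10.5] len 10
```

Request:
send_rows:
  commands:
    - [0,0,0,6,0]
    - [0,0,0,12,0]
    - [0,0,0,16,0]
    - [0,0,0,18,0]
    - [0,0,0,18,0]

```text
clock: 3.4
eef_pos: [603.1, 231.8, 86.3]
tool_rot: [3.128, 0.002, -1.228]
force: [-0.9, 0.5, 2.0]
width: 0.0
```

Request:
send_rows:
  commands:
    - [0,0,0,3,0]
    - [0,0,0,6,0]
    - [0,0,0,8,0]
    - [0,0,0,9,0]
    - [0,0,0,9,0]

```text
clock: 3.9
eef_pos: [603.2, 231.8, 77.6]
tool_rot: [3.128, 0.002, -1.228]
force: [-1.1, -1.8, 6.6]
width: -0.2
```

Request:
send_rows:
  commands:
    - [0,0,0,1,0]
    - [0,0,0,2,0]
    - [0,0,0,2,0]
    - [0,0,0,2,0]

```text
clock: 4.3
eef_pos: [603.2, 231.8, 76.4]
tool_rot: [3.129, 0.002, -1.228]
force: [-1.9, -0.3, 8.1]
width: 0.3
```

The force is 8.1 N and climbing on the stop, so this button is down. Now I lift straight up.

Request:
send_rows:
  commands:
    - [0,0,0,-10,0]
    - [0,0,0,-30,0]
    - [0,0,0,-60,0]
    - [0,0,0,-80,0]
    - [0,0,0,-80,0]

```text
clock: 4.8
eef_pos: [606.2, 232.8, 159.6]
tool_rot: [3.135, 0.002, -1.229]
force: [0.3, 0.4, 0.3]
width: -0.1
```

```bash
python3 -c "
from h import *
delta(645.8,-79,140)
snap('scene','s2.png')
im=cv2.imread('pics/s2.png');cv2.imwrite('pics/s2c.png',cv2.resize(im[140:230,370:460],(540,540),interpolation=cv2.INTER_CUBIC))"
```

```text
t 4.8 tcp [606.2 232.8 159.6] rpy [ 3.135e+00  2.000e-03 -1.229e+00] F [0.31 0.4  0.34] w -0.1 DELTA [307.   67.2  19.3] len 315
```

View pics/s2c.png

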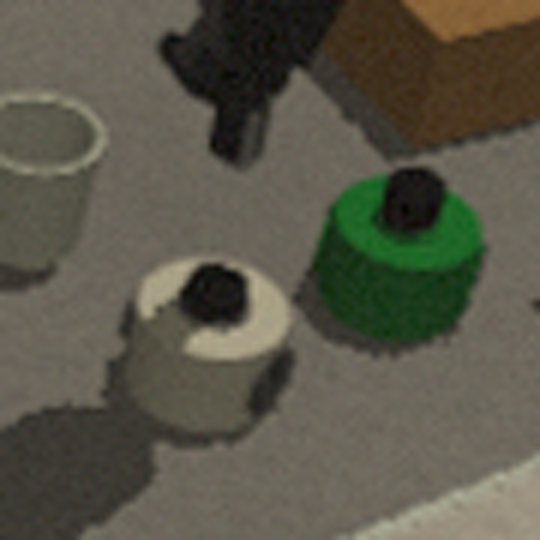

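The white timer's button at crop (215,295) now stands clearly lower than the green one's, so the round timer is started. Next is the square.

Request:
send_rows:
  commands:
    - [0,40,9,0,0]
    - [0,85,19,0,0]
    - [0,130,28,0,0]
    - [0,175,38,0,0]
    - [0,215,47,0,0]

```text
clock: 5.35
eef_pos: [632.0, 11.2, 156.2]
tool_rot: [3.129, 0.002, -1.229]
force: [0.9, 0.4, 0.1]
width: -0.2
```

```bash
python3 -c "
from h import *
delta(645.8,-79,115)"
```

```text
t 5.35 tcp [632.   11.2 156.2] rpy [ 3.129e+00  2.000e-03 -1.229e+00] F [0.9  0.41 0.09] w -0.2 DELTA [89.7 16.6 41.2] len 100
```

Request:
send_rows:
  commands:
    - [0,40,7,8,0]
    - [0,70,13,20,0]
    - [0,85,16,35,0]
    - [0,90,17,41,0]
    - [0,90,17,41,0]

```text
clock: 5.85
eef_pos: [644.2, -78.2, 113.1]
tool_rot: [3.126, 0.005, -1.229]
force: [-0.9, -0.8, -0.1]
width: 0.3
```

Request:
send_rows:
  commands:
    - [0,0,0,0,0]
    - [0,0,0,0,0]

```text
clock: 6.05
eef_pos: [644.4, -75.2, 113.3]
tool_rot: [3.126, 0.006, -1.226]
force: [-0.6, 0.1, -0.2]
width: -0.1
```

```bash
python3 -c "
from h import *
delta(645.8,-79,98)"
```

```text
t 6.05 tcp [644.4 -75.2 113.3] rpy [ 3.126  0.006 -1.226] F [-0.65  0.11 -0.17] w -0.1 DELTA [ 4.1 -0.3 15.3] len 16
```

Request:
send_rows:
  commands:
    - [0,3,0,3,0]
    - [0,4,0,8,0]
    - [0,4,0,12,0]
    - [0,4,0,12,0]

```text
clock: 6.45
eef_pos: [644.9, -79.0, 100.5]
tool_rot: [3.125, 0.007, -1.226]
force: [-0.3, 0.2, 0.1]
width: -0.2
```

```bash
python3 -c "
from h import *
delta(645.8,-79,84.5)"
```

```text
t 6.45 tcp [644.9 -79.  100.5] rpy [ 3.125  0.007 -1.226] F [-0.33  0.21  0.13] w -0.2 DELTA [ 0.4 -1.1 16. ] len 16
```

Request:
send_rows:
  commands:
    - [0,0,-1,3,0]
    - [0,0,-1,6,0]
    - [0,0,-1,9,0]
    - [0,0,-1,12,0]
    - [0,0,-1,12,0]

```text
clock: 6.95
eef_pos: [646.0, -78.8, 88.3]
tool_rot: [3.125, 0.006, -1.226]
force: [0.6, -0.3, 2.7]
width: 0.1
```

Request:
send_rows:
  commands:
    - [0,0,0,2,0]
    - [0,0,0,4,0]
    - [0,0,0,4,0]
    - [0,0,0,4,0]

```text
clock: 7.35
eef_pos: [646.0, -78.8, 85.0]
tool_rot: [3.126, 0.006, -1.226]
force: [-0.7, 0.5, 7.3]
width: 0.1
```

Request:
send_rows:
  commands:
    - [0,0,0,1.5,0]
    - [0,0,0,1.5,0]
    - [0,0,0,1.5,0]

```text
clock: 7.65
eef_pos: [646.1, -78.8, 84.4]
tool_rot: [3.126, 0.006, -1.226]
force: [-2.3, 0.4, 9.1]
width: -0.2
```

Request:
send_rows:
  commands:
    - [0,0,0,-10,0]
    - [0,0,0,-30,0]
    - [0,0,0,-60,0]
    - [0,0,0,-75,0]
    - [0,0,0,-75,0]

```text
clock: 8.15
eef_pos: [648.9, -78.8, 161.7]
tool_rot: [3.13, 0.004, -1.226]
force: [0.0, -0.6, 0.5]
width: 0.1
```

```bash
python3 -c "
from h import *
delta(470.6,-196,160)
snap('scene','s3.png')
im=cv2.imread('pics/s3.png');cv2.imwrite('pics/s3c.png',cv2.resize(im[140:270,230:430],(800,520),interpolation=cv2.INTER_CUBIC))"
```

```text
t 8.15 tcp [648.9 -78.8 161.7] rpy [ 3.13   0.004 -1.226] F [ 0.02 -0.61  0.45] w 0.1 DELTA [ 50.  207.4   3.9] len 213
```

View pics/s3c.png

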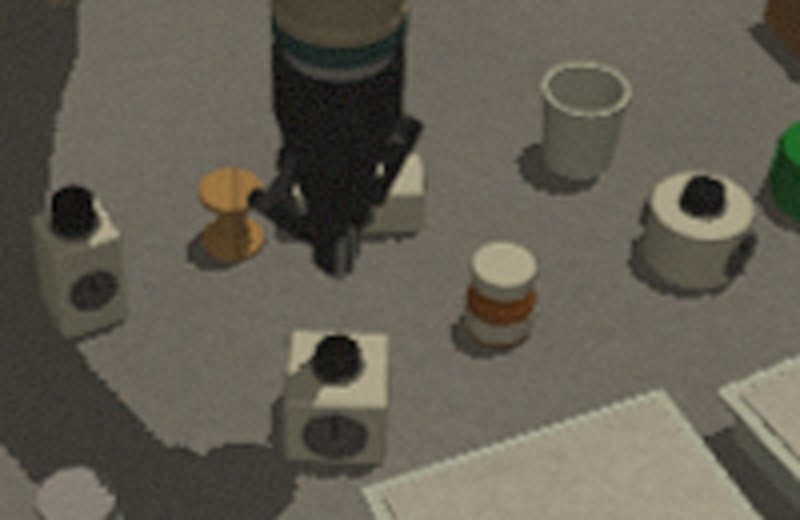

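The round (705,195) and square (335,360) buttons are both visibly lowered, and no case has moved. Next is the tall one.

Request:
send_rows:
  commands:
    - [0,10,40,0,0]
    - [0,20,82,1,0]
    - [0,30,124,2,0]
    - [0,40,165,3,0]
    - [0,46,190,4,0]

```text
clock: 8.7
eef_pos: [479.8, -188.0, 156.9]
tool_rot: [3.122, 0.008, -1.229]
force: [0.5, -0.2, -0.6]
width: 0.3
```

Request:
send_rows:
  commands:
    - [0,2,8,0,0]
    - [0,4,16,0,0]
    - [0,4,16,0,0]
    - [0,4,16,0,0]

```text
clock: 9.1
eef_pos: [467.4, -196.2, 157.0]
tool_rot: [3.123, 0.008, -1.227]
force: [0.3, 0.1, 0.3]
width: -0.0
```

```bash
python3 -c "
from h import *
delta(470.6,-196,126)"
```

```text
t 9.1 tcp [ 467.4 -196.2  157. ] rpy [ 3.123  0.008 -1.227] F [0.26 0.11 0.32] w -0.0 DELTA [ 1.2 -3.6 30.9] len 31
```

Request:
send_rows:
  commands:
    - [0,1,-3,8,0]
    - [0,1,-4,18,0]
    - [0,1,-4,28,0]
    - [0,1,-4,31,0]
    - [0,1,-4,31,0]

```text
clock: 9.6
eef_pos: [470.3, -195.4, 124.9]
tool_rot: [3.122, 0.009, -1.227]
force: [0.6, 0.5, 1.1]
width: 0.2
```

```bash
python3 -c "
from h import *
delta(470.6,-196,108.5)"
```

```text
t 9.6 tcp [ 470.3 -195.4  124.9] rpy [ 3.122  0.009 -1.227] F [0.56 0.52 1.14] w 0.2 DELTA [ 0.8 -0.4 16.4] len 16
```

Request:
send_rows:
  commands:
    - [0,0,0,3,0]
    - [0,0,0,6,0]
    - [0,0,0,9,0]
    - [0,0,0,12,0]
    - [0,0,0,12,0]

```text
clock: 10.1
eef_pos: [470.6, -195.5, 112.9]
tool_rot: [3.123, 0.008, -1.227]
force: [1.1, -0.2, 3.0]
width: -0.2
```

Request:
send_rows:
  commands:
    - [0,0,0,2,0]
    - [0,0,0,4,0]
    - [0,0,0,4,0]
    - [0,0,0,4,0]

```text
clock: 10.5
eef_pos: [470.6, -195.6, 109.2]
tool_rot: [3.123, 0.008, -1.227]
force: [0.1, 0.1, 6.8]
width: 0.1
```

Request:
send_rows:
  commands:
    - [0,0,0,1.5,0]
    - [0,0,0,1.5,0]
    - [0,0,0,1.5,0]

```text
clock: 10.8
eef_pos: [470.7, -195.6, 108.3]
tool_rot: [3.123, 0.008, -1.227]
force: [-0.5, 0.5, 8.3]
width: -0.0
```

Request:
send_rows:
  commands:
    - [0,0,0,-10,0]
    - [0,0,0,-30,0]
    - [0,0,0,-65,0]
    - [0,0,0,-100,0]
    - [0,0,0,-120,0]

```text
clock: 11.3
eef_pos: [473.4, -195.9, 230.7]
tool_rot: [3.125, 0.007, -1.227]
force: [1.0, -0.5, 0.7]
width: 0.0
```

```bash
python3 -c "
from h import *
delta(470.6,-196,250)
snap('scene','s4.png')
im=cv2.imread('pics/s4.png');cv2.imwrite('pics/s4c.png',cv2.resize(im[130:300,160:460],(800,453),interpolation=cv2.INTER_CUBIC))"
```

```text
t 11.3 tcp [ 473.4 -195.9  230.7] rpy [ 3.125  0.007 -1.227] F [ 1.02 -0.53  0.75] w 0.0 DELTA [ -1.    3.  -19.2] len 19
```

View pics/s4c.png

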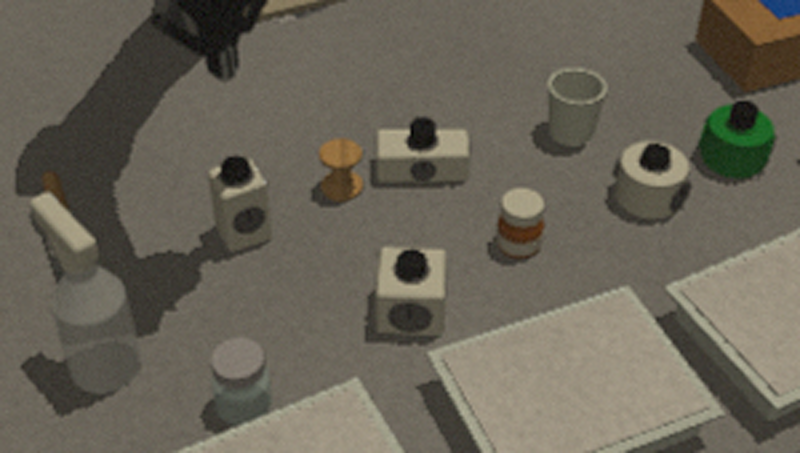

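The round (655,157), square (411,265) and tall (236,170) buttons are all lowered. The long one (422,132) is still up and the bystanders have not moved. I'll let the arm settle and do one numeric check before handing in.

Request:
send_rows:
  commands:
    - [0,0,0,0,0]
    - [0,0,0,0,0]
    - [0,0,0,0,0]
    - [0,0,0,0,0]
    - [0,0,0,0,0]

```text
clock: 11.85
eef_pos: [474.4, -196.2, 232.2]
tool_rot: [3.127, 0.005, -1.227]
force: [0.0, -1.7, 0.3]
width: 0.2
```

Run:
```python
from h import *
a=cv2.imread("pics/scene0.png",0); b=cv2.cvtColor(snap("scene","s5.png"),cv2.COLOR_RGB2GRAY)
# dark-blob top row per button, before/after; and predicted top rise of an 8 mm drop
for n,p in {"round":(603.4,231.1,76),"square":(645.8,-80,84),"tall":(470.6,-197.3,108),"long":(457,21.8,66)}.items():
    u,v=w2pix("scene",np.array(p,float)); u2,v2=w2pix("scene",np.array(p)-[0,0,8.]); u,v=int(u)+1,int(v)
    f=lambda g:[(g[v-8:v+14,c]<55).argmax()+v-8 for c in range(u-1,u+3)]
    print(n,"top rows before",f(a),"after",f(b),"expected shift",round(v2-v,1))
    # case motion: match lower part
    t=a[v+12:v+32,u-22:u+22]; r=cv2.matchTemplate(b[v+4:v+40,u-30:u+30],t,cv2.TM_CCOEFF_NORMED); _,m,_,l=cv2.minMaxLoc(r); print("  case shift px",(l[0]-8,l[1]-8),round(m,3))
s=ctrl.read_state(); print(s["clock"],np.abs(s["qd"]).max().round(4),s["force"].round(2))
```

```text
round top rows before [np.int64(182), np.int64(182), np.int64(182), np.int64(182)] after [np.int64(185), np.int64(184), np.int64(184), np.int64(184)] expected shift 2.9
  case shift px (0, 0) 0.991
square top rows before [np.int64(222), np.int64(222), np.int64(222), np.int64(222)] after [np.int64(224), np.int64(224), np.int64(224), np.int64(224)] expected shift 2.7
  case shift px (0, 0) 0.993
tall top rows before [np.int64(187), np.int64(187), np.int64(187), np.int64(187)] after [np.int64(189), np.int64(189), np.int64(189), np.int64(189)] expected shift 2.6
  case shift px (0, 0) 0.966
long top rows before [np.int64(174), np.int64(174), np.int64(174), np.int64(174)] after [np.int64(174), np.int64(175), np.int64(174), np.int64(174)] expected shift 2.2
  case shift px (0, 0) 0.988
11.9 0.0054 [-0.37 -0.19  0.37]
```

```bash
python3 -c "
from h import *
print(ctrl.finish_job())"
```

```text
the job is handed in; nothing more can be done
None
```

I started the three timers in order (round, square, tall) by pressing each button straight down with closed fingertips, then lifted clear. I handed the job in at about 11.9 s of the 51 s allowed; no verdict was reported.

- **Force:** the readings at the bottom of each press were about 8.1 N (round), 9.1 N (square) and 8.3 N (tall), well under the 20 N limit. Depth and force together put each button at its 8 mm stop.
- **Buttons:** in the scene camera the three pressed buttons stand about 2 px lower than at the start, where a full stroke should give 2.6–2.9 px. That is consistent with fully down within a pixel, but the picture is too coarse to prove it. The long timer's button has not moved.
- **Timers and bystanders:** all four timer cases show no shift in the image. I checked the bystanders only by eye, and they looked unmoved.
- **Arm:** it was nearly at rest with the fingers at about 218 mm, touching nothing.

One small disagreement: the two cameras differed by about 3 mm on the button positions, so I aimed about 1 mm further in +y than the top camera showed.

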